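Scan the walnut jar and dock the scanner

TASK

Pick up the orange-nosed hand scanner and aim its red window at the middle of the striped code label on the walnut jar, level and square to the label, from about 6 to 12 cm away, and hold it steady there for at least a second. Then put the scanner away in its white charging dock: enter the channel from its open end, nose first, slide it fully home against the stop and let go. Do not touch the walnut jar with the scanner, and leave all the jars standing where they are.

Things in the scene. Friction and masses are not known exactly. Their poses are not given: they have to be found in the camera images.
- scanner_grip (a point): Middle of the loose hand scanner's black grip, 50 mm above its underside. Axes: x along the scanner to the nose (beam), y left, z up. Grip 36 mm wide (y), 23 to 75 mm above the underside, x -70 to +31 mm; grasp across y near this point. Orange head 46 mm wide, x +31 to +78 mm. Red window at its end.
- scanner_nose (a point): Centre of the scanner's red window, 78 mm ahead of scanner_grip along x and 1 mm higher; the beam leaves here along the scanner's x axis (+x).
- scanner: The same scanner (0.15 to 0.31 kg); origin at the centre of the underside of its light grey foot plate, axes as scanner_grip. Foot plate 100 mm long (x -50 to +50 mm), 56 mm wide, 6 mm thick; above it a neck 80 mm long and 30 mm wide up to the grip.
- dock: Fixed white dock. Origin on the table under the channel's middle; x runs from the open end (-x) to the stop (+x), z up. Floor 6 mm high, apron to x = -102 mm. Channel x -60 to +50 mm (stop face), 60 mm wide, 11 mm high under two grey lips 48 mm apart, their tops 22 mm over the table. Side guides flare outwards from x = -60 to -90 mm.
- dock_home (a point): On the channel's floor, 6 mm above the dock's origin; axes as the dock. The scanner is fully home when its body origin is at this point with its nose along the dock's +x.
- walnut_jar: Tall clear glass jar of walnuts, 122 mm in diameter, 175 mm high, 0.9 kg, loose; origin at the centre of its underside, z up. The code label is on its -x side.
- jar_code (a point): Middle of the white label with black upright stripes, 52 mm wide and 42 mm high, wrapped on the walnut jar's side 105 mm above the table. Axes as the jar: +x points straight into the jar, so the scanner's x axis should run along this x axis.
- cream_jar: Glass clip-top jar with white contents, 110 x 96 x 124 mm, loose; origin at the centre of its underside. To be left alone.
- pink_jar: Glass clip-top jar with pinkish contents, 110 x 96 x 124 mm, loose; origin at the centre of its underside. To be left alone.
There are look-alikes about, which are no part of the job. What is shaped like the scanner but yellow is not meant.

How it is judged:
On the way:
1. the scanner is held steady for one second with its beam on the jar's label (within 16 mm sideways and 14 mm in height of its middle), window 50 to 130 mm from the label, within 0.25 rad of square (x of jar_code in the frame of scanner_nose between 0.05 and 0.13 m and y of jar_code in the frame of scanner_nose between -0.016 and 0.016 m and z of jar_code in the frame of scanner_nose between -0.014 and 0.014 m and angle between the x axis of scanner and the x axis of walnut_jar, either way round below 0.25 rad and linear speed of scanner below 0.015 m/s and angular speed of scanner below 0.15 rad/s), for 1 s.
At the end, for the whole second after the job is handed in: The scanner rests flat in the dock's channel under the lips, nose towards the stop, within 6 mm of fully home, released and at rest; the three jars stand within 15 mm of where they began (x of scanner in the frame of dock_home between -0.006 and 0.004 m and y of scanner in the frame of dock_home between -0.005 and 0.005 m and z of scanner in the frame of dock_home between -0.003 and 0.003 m and x of scanner_nose in the frame of dock_home above 0.05 m and angle between the x axis of scanner and the x axis of dock, either way round below 0.08 rad and angle between scanner's own z axis and vertical below 0.06 rad and linear speed of scanner below 0.01 m/s and distance of each of walnut_jar, cream_jar, pink_jar from where it was at the start of the episode below 0.015 m); the robot touches nothing.
It fails at once if the scanner touches the walnut jar (contact force between scanner and walnut_jar above 0.5 N).
It fails at once if the walnut jar is shifted (distance of walnut_jar from where it was at the start of the episode above 0.015 m).
It fails at once if the jar with white contents is shifted (distance of cream_jar from where it was at the start of the episode above 0.015 m).
It fails at once if the jar with pinkish contents is shifted (distance of pink_jar from where it was at the start of the episode above 0.015 m).
It also fails if it takes over 59 s, if anything falls off the work surface, if the arm or the gripper's body presses on something with over 40 N, if the wrist force passes 120 N, or if a joint passes its speed limit or range.

ROBOT

A 6-joint arm with a two-finger parallel gripper is mounted at the origin on a cart in front of the work surface, level with it; the furniture and walls round the work are solid. World frame = base frame: x ahead of the robot, y to its left, z up, the work surface at z = 0. Lengths are in m, angles in rad, forces in N, time in s.
With the tool pointing down it reaches from about 0.375 to 0.9 m from the base axis. Payload 3.1 kg.
Tool frame: the origin (TCP) lies between the finger pads; the fingertips stand 8 mm ahead of it and the grasp point (between the pads) lies 11 mm behind it; z points along the fingers, y is the line along which they close (so a half turn about z gives the same grasp; the last joint's range is limited). The gripper opens to 87 mm and grips with 3 to 60 N. Pads are 19 mm wide; open, the fingers measure 117 mm over their backs; the gripper's body (75 mm by 190 mm) begins 51 mm behind the grasp point.
Start: joints at [1.067, 0.527, 1.433, -0, 1.181, -0.178], TCP at [0.199, 0.592, 0.231] pointing down, gripper open.
Joint ranges: [-3.08, 3.08], [-0.75, 2.2], [0.22, 2.44], [-1.43, 4.57], [0, 2.65], [-2.85, 2.85]. Speed limits (rad/s): [2.79, 2.79, 3.14, 3.14, 3.14, 3.14].

INTERFACE

Orientations are given as a unit quaternion [x, y, z, w].
In Python, from rig import robot, vision, job gives the robot as it stands.
- The arm moves only by the shell command python3 -m handwheel 'ROWS' [OPENING] [FORCE]. ROWS is JSON, a list of rows, each a list of 4 numbers: the shift along the tool's x, y, z as a fraction of full scale, then the turn about the tool's z as a fraction of full scale. A call has 1 to 20 rows; each row is the pose to reach, as a shift and turn from the pose commanded when the call began, along the tool's axes at that moment, turning the shorter way round; what a row does not reach only later rows make up. Full scale, the value 1, is 300 mm for a shift and 2 pi rad for a turn. A row lasts 1/12 s, in which the tool goes at most 41.7 mm and 7.16 degrees, less where a joint would pass 70% of its speed; a pose out of reach is approached as far as the arm can. A call with a number of a shift or a turn outside -1 to 1 is refused whole. A call with a gripper value outside its range is refused whole. OPENING is the opening in per cent of the stroke, from 0 (shut) to 100 (fully open), set as the call begins (- or left out, the last holds). The fingers move at their own pace and stop on an object; FORCE is the grip in N (left out, the last holds). Time passes only in rows, so rows that repeat a pose let the fingers close. It gives the time, the measured TCP pose, the force, the opening and the grip force at its end, in the units of the state.
- robot.get_obs(): the state, without advancing time (a new reading comes with each control period).
- vision.camera(name): name is "scene" or "top" or "wrist"; returns a dict with "frame" (480x640x3 uint8, red, green, blue), "K" (3x3 intrinsics, pixels), "k1" (the pictures are not rectified: a ray, as slopes to the right and down, at radius r is drawn at 1 + k1 r^2 times it, then the intrinsics apply), "cam_to_world" (4x4, takes a point from camera to world coordinates); the wrist camera has in their place "hand_eye" (4x4, takes a point from camera to tool coordinates, whose origin is the TCP and whose axes are the flange's). Camera axes: x right, y down, z forward; pixel columns grow to the right and rows downward; lengths in m; the calibration is good to about 2 mm. A picture is of the moment at which its call begins: read the wrist's pose just before it. There is no depth.
- job.hand_in(): hands the job in; it is judged then, once.
Trained networks look in the newest picture that a camera, given by its name, has taken for a name from the list of things; names that differ only in an ending like _2 or _b are one class to them, and where a whole thing is asked for, a point or a joint stands for the part that bears it (a point fixed in the world has none). Each returns a list of dicts, best first, with "conf" (0 to 1); they miss things now and then, are a little off and sometimes report something else, mostly with a low value. They report only what shows in the picture. A call takes as long as a camera call. They do not tell look-alikes from the thing itself.
- vision.look_for(camera, label): "point" ([row, column] in pixels, amid what is visible of it).
- vision.outline_of(camera, label): "mask" (480x640 bool, what is visible of it) and "point" ([row, column] in pixels, amid what is visible of it).
The state is a dict: "time": time; "q": joint angles; "joint_velocities": joint speeds; "joint_torque": joint torques, N m; "position": TCP position; "tool_rot": TCP orientation; "ft_force": force on the tool from outside, world axes, zero at the start; "moment": the same for the moment, N m; "grip_width": finger opening in m; "grip_force": force on a finger pad.
Only numpy, scipy, OpenCV 4.12 (cv2) and the standard library are available. Lean on these libraries where they do the work, as an engineer would, in place of code of your own. Each camera call takes 0.05 s, during which the arm holds its last target. There are 200 camera calls.

## Working session

There is one attempt and no reset: what is moved stays moved. The work goes in short steps, Python scripts to look and compute and a shell command to move; the robot and the scene stay as the last step left them, time stands still between calls to the robot, and variables do not carry over. Pictures are saved under pics/ and viewed, at most 10 in all, crops included, and the job is handed in when it is done.

```bash
mkdir -p pics; ls; python3 - <<'E'
from rig import robot, vision, job
import cv2, numpy as np
o=robot.get_obs(); print({k:np.round(v,3) for k,v in o.items()})
ims=[]
for c in ["scene","top"]:
    d=vision.camera(c); cv2.imwrite(f"pics/{c}0.png",d["frame"][:,:,::-1])
    print(c,d["K"].tolist(),d["k1"],np.round(d["cam_to_world"],4).tolist())
    for n in ["scanner","scanner_grip","scanner_nose","dock","dock_home","walnut_jar","jar_code","cream_jar","pink_jar"]:
        print(n,[(np.round(r["point"]).tolist(),round(r["conf"],2)) for r in vision.look_for(c,n)])
E
```

```text
pics
{'time': np.float64(0.0), 'q': array([ 1.067,  0.528,  1.434, -0.   ,  1.181, -0.178]), 'joint_velocities': array([ 0.001,  0.   ,  0.001,  0.001, -0.   ,  0.002]), 'joint_torque': array([-1.0000e-03, -4.4004e+01, -1.7659e+01,  6.3000e-02,  5.8000e-02,
       -0.0000e+00]), 'position': array([0.199, 0.592, 0.23 ]), 'tool_rot': array([ 0.162,  0.987, -0.001, -0.   ]), 'ft_force': array([ 1.206,  0.168, -0.304]), 'moment': array([-0.031,  0.031, -0.005]), 'grip_force': np.float64(0.0), 'grip_width': np.float64(0.087)}
scene [[531.7381482757369, 0.0, 313.7693960927987], [0.0, 531.7381482757369, 234.37643482161542], [0.0, 0.0, 1.0]] 0.02582983037283365 [[0.6208, -0.5285, 0.5791, -0.2052], [-0.7839, -0.4295, 0.4484, -0.4773], [0.0118, -0.7323, -0.6809, 0.9956], [0.0, 0.0, 0.0, 1.0]]
scanner [([261.0, 264.0], 0.73), ([207.0, 194.0], 0.66), ([254.0, 196.0], 0.61)]
scanner_grip [([262.0, 261.0], 0.94), ([250.0, 200.0], 0.64), ([204.0, 197.0], 0.62)]
scanner_nose [([202.0, 194.0], 0.81), ([250.0, 200.0], 0.61), ([262.0, 266.0], 0.59)]
dock [([348.0, 408.0], 0.71)]
dock_home [([346.0, 407
[... 196 characters left out ...]
817], [0.0, 576.2722085207091, 235.89906866352314], [0.0, 0.0, 1.0]] 0.003468014871141839 [[-0.0084, -0.9815, 0.1913, 0.2768], [-0.9999, 0.0058, -0.0138, 0.1396], [0.0124, -0.1914, -0.9814, 1.6262], [0.0, 0.0, 0.0, 1.0]]
scanner [([283.0, 299.0], 0.94), ([263.0, 185.0], 0.85), ([312.0, 240.0], 0.69)]
scanner_grip [([281.0, 298.0], 0.94), ([309.0, 239.0], 0.62)]
scanner_nose [([266.0, 188.0], 0.95), ([312.0, 244.0], 0.73), ([281.0, 300.0], 0.65), ([190.0, 281.0], 0.2)]
dock [([274.0, 439.0], 0.76)]
dock_home [([275.0, 436.0], 0.74)]
walnut_jar [([170.0, 443.0], 0.76)]
jar_code [([190.0, 361.0], 0.72), ([174.0, 444.0], 0.65)]
cream_jar [([190.0, 282.0], 0.72)]
pink_jar [([190.0, 362.0], 0.62)]
```

View pics/scene0.png

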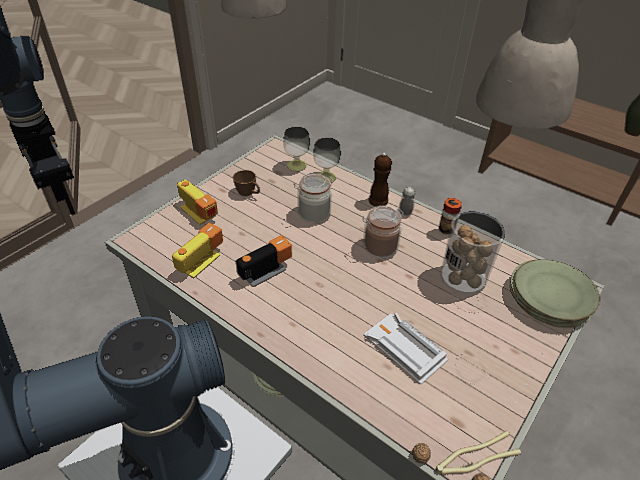

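View pics/top0.png

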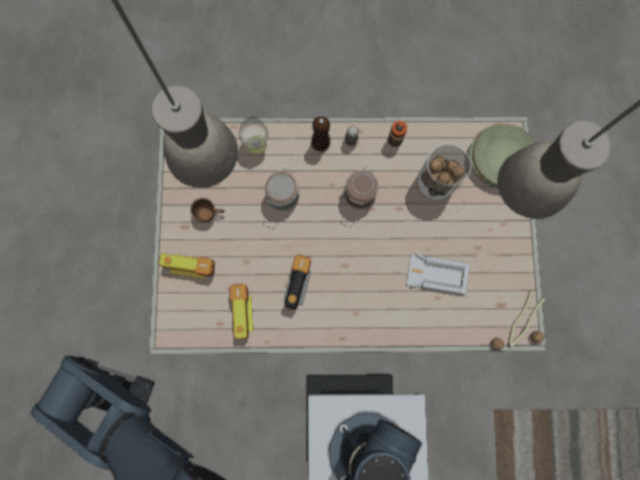

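Scene: the black/orange scanner is at (262,262) (row,col); look-alikes, both yellow, are at (204,197) and (250,200). Top: scanner (282,298), yellow ones (265,187) and (311,240). The description picks the black grip with orange nose. The label is near scene (258,455), and the dock is at scene (348,408) with its open end to the left.

```bash
cat > h.py <<'E'
from rig import robot, vision, job
import cv2, numpy as np
from scipy.spatial.transform import Rotation as R
def T_of(d,o=None):
    if "cam_to_world" in d: return np.array(d["cam_to_world"])
    T=np.eye(4); T[:3,:3]=R.from_quat(o["tool_rot"]).as_matrix(); T[:3,3]=o["position"]
    return T@np.array(d["hand_eye"])
def ray(d,rc,T):
    K=np.array(d["K"]); D=np.array([d["k1"],0,0,0.])
    p=cv2.undistortPoints(np.array([[[rc[1],rc[0]]]],float),K,D)[0,0]
    return T[:3,3],T[:3,:3]@np.array([p[0],p[1],1])
def at_z(d,rc,z,T):
    c,v=ray(d,rc,T); return c+v*(z-c[2])/v[2]
def proj(d,P,T):
    P=np.atleast_2d(P); Ti=np.linalg.inv(T)
    q=cv2.projectPoints(P@Ti[:3,:3].T+Ti[:3,3],np.zeros(3),np.zeros(3),np.array(d["K"]),np.array([d["k1"],0,0,0.]))[0][:,0]
    return q[:,::-1]
def tri(rs):
    A=np.zeros((3,3));b=np.zeros(3)
    for c,v in rs:
        v=v/np.linalg.norm(v);M=np.eye(3)-np.outer(v,v);A+=M;b+=M@c
    return np.linalg.solve(A,b)
E
python3 - <<'E'
from h import *
S=vision.camera("scene");Tp=vision.camera("top")
def crop(d,r,c,h,w,out): return cv2.resize(d["frame"][r:r+h,c:c+w,::-1],out,interpolation=cv2.INTER_CUBIC)
a=np.vstack([np.hstack([crop(S,300,350,75,100,(400,300)),crop(Tp,240,395,60,80,(400,300))]),
 np.hstack([crop(S,210,420,90,120,(400,300)),crop(S,225,225,60,80,(400,300))])])
cv2.imwrite("pics/crops.png",a)
for n in ["scanner_grip","dock","walnut_jar","cream_jar","pink_jar"]:
    m=[vision.outline_of(k,n)[0] for k in("scene","top")]
    p=tri([ray(S,m[0]["point"],T_of(S)),ray(Tp,m[1]["point"],T_of(Tp))])
    print(n,np.round(p,3),[np.round(x["point"]) for x in m])
E
```

```text
scanner_grip [0.38  0.213 0.277] [array([206., 196.]), array([279., 298.])]
dock [ 0.48  -0.216 -0.006] [array([350., 407.]), array([275., 438.])]
walnut_jar [ 0.759 -0.222  0.091] [array([252., 474.]), array([171., 443.])]
cream_jar [0.715 0.225 0.05 ] [array([201., 316.]), array([190., 284.])]
pink_jar [0.507 0.056 0.195] [array([231., 382.]), array([282., 300.])]
```

View pics/crops.png

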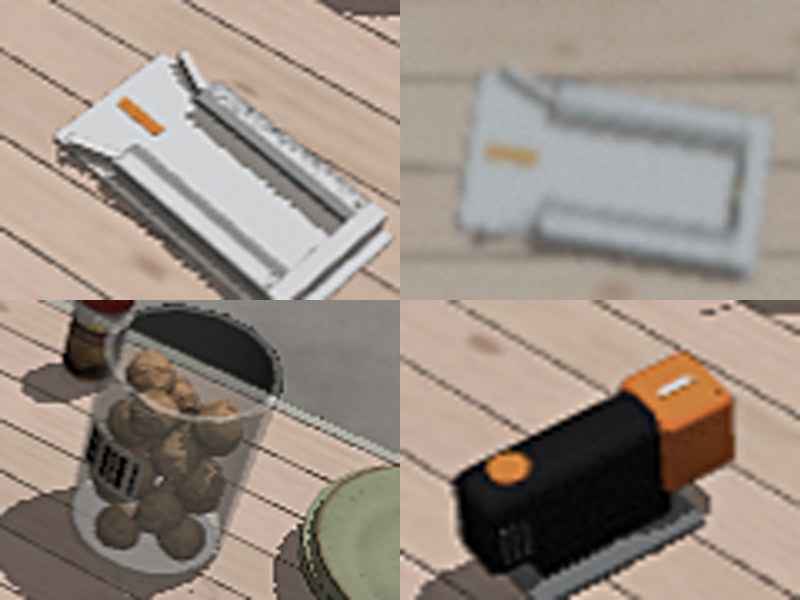

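The crop confirms a black grip with an orange nose (scene 262,262). The label is on the jar's left at about scene (259.5,455). The dock's open end, with the orange mark, faces up-left in scene and left in top. Next I take rough positions, then move over the scanner for a wrist view.

```bash
cat >> h.py <<'E'
def rows(target,yaw=None,o=None):
    """target TCP world & world yaw of the tool y axis (mod pi) -> row fractions"""
    o=o or robot.get_obs(); M=R.from_quat(o["tool_rot"]).as_matrix()
    s=M.T@(np.array(target)-o["position"])/0.3
    cur=np.arctan2(M[1,1],M[0,1])
    dt=0 if yaw is None else -((yaw-cur+np.pi/2)%np.pi-np.pi/2)
    return np.round(s,4),"turn",round(dt/2/np.pi,4),"cur yaw y",round(cur,3)
E
python3 - <<'E'
from h import *
S=vision.camera("scene");Tp=vision.camera("top");TS,TT=T_of(S),T_of(Tp)
# label
print("label",at_z(S,(259.5,455.4),0.105,TS))
# jar base/top: walnut
print("jar c by top pt z.09",at_z(Tp,(171,443),.09,TT))
# scanner by colour
for nm,d,T,box in(("top",Tp,TT,(240,270,80,60)),("scene",S,TS,(225,225,60,80))):
    r,c,h,w=box; f=d["frame"][r:r+h,c:c+w]; hsv=cv2.cvtColor(f,cv2.COLOR_RGB2HSV)
    blk=hsv[...,2]<55; org=(hsv[...,1]>150)&(hsv[...,2]>110)&(hsv[...,0]<20)
    n,l,st,ce=cv2.connectedComponentsWithStats(org.astype(np.uint8))
    i=1+np.argsort(-st[1:,4])[:2]
    print(nm,st[i,4],[(at_z(d,(ce[j][1]+r,ce[j][0]+c),.075,T)).round(3) for j in i])
# dock corners (z=.0?) from top crop (scale5, offset r240,c395)
for x,y in((485,70),(462,230),(772,118),(750,272),(510,155)):
    print("dock",at_z(Tp,(240+y/5,395+(x-400)/5),.01,TT).round(3))
print(vision.camera("wrist")["hand_eye"],vision.camera("wrist")["K"])
E
```

```text
label [ 0.69393916 -0.20263039  0.105     ]
jar c by top pt z.09 [ 0.75836517 -0.22180972  0.09      ]
top [39 27] [array([0.503, 0.188, 0.075]), array([0.49 , 0.16 , 0.075])]
scene [177  41] [array([0.5  , 0.174, 0.075]), array([0.408, 0.203, 0.075])]
dock [ 0.538 -0.14   0.01 ]
dock [ 0.447 -0.124  0.01 ]
dock [ 0.509 -0.302  0.01 ]
dock [ 0.422 -0.285  0.01 ]
dock [ 0.489 -0.152  0.01 ]
[[-1.08481377e-04 -9.56946993e-01 -2.90262709e-01  8.08672221e-02]
 [ 9.99999179e-01  2.66743463e-04 -1.25314287e-03  2.06763551e-03]
 [ 1.27661698e-03 -2.90262607e-01  9.56946179e-01 -1.55059386e-01]
 [ 0.00000000e+00  0.00000000e+00  0.00000000e+00  1.00000000e+00]] [[407.26913486   0.         321.10045429]
 [  0.         407.26913486 241.33115269]
 [  0.           0.           1.        ]]
```

```bash
python3 -c "
from h import *
print(rows([.44,.19,.23]))"
```

```text
(array([-1.188 , -1.015 ,  0.0019]), 'turn', 0.0, 'cur yaw y', np.float64(1.246))
```

```bash
python3 -m handwheel '[[-1,-0.85,0,0],[-1,-0.85,0,0],[-1,-0.85,0,0],[-1,-0.85,0,0],[-1,-0.85,0,0],[-1,-0.85,0,0],[-1,-0.85,0,0],[-1,-0.85,0,0],[-1,-0.85,0,0],[-1,-0.85,0,0]]' 100 && python3 -m handwheel '[[-0.19,-0.16,0,0],[-0.19,-0.16,0,0],[-0.19,-0.16,0,0],[-0.19,-0.16,0,0]]' && python3 - <<'E'
from h import *
o=robot.get_obs(); d=vision.camera("wrist"); cv2.imwrite("pics/w1.png",d["frame"][:,:,::-1]); np.save("w1.npy",T_of(d,o))
print(o["position"],o["time"],o["q"])
for n in("scanner_grip","scanner_nose","scanner"): print(n,[(np.round(r["point"],1).tolist(),round(r["conf"],2)) for r in vision.look_for("wrist",n)])
E
```

```text
time: 2.63
position: [0.4048, 0.2515, 0.2309]
tool_rot: [0.163, 0.987, -0.0, 0.001]
ft_force: [-0.2, 0.6, 0.4]
grip_width: 0.0873
grip_force: 0.0
time: 2.97
position: [0.4421, 0.1899, 0.2307]
tool_rot: [0.164, 0.987, 0.0, 0.0]
ft_force: [-0.7, 1.0, -0.1]
grip_width: 0.0866
grip_force: 0.0
[0.44211333 0.18992874 0.23068689] 2.9667 [ 1.72788055e-01  3.34634266e-01  1.78406984e+00  3.47516502e-04
  1.02240239e+00 -1.06929235e+00]
scanner_grip [([178.9, 620.7], 0.97), ([227.8, 322.2], 0.75), ([85.1, 481.2], 0.72)]
scanner_nose [([228.8, 323.9], 0.67), ([80.4, 481.2], 0.65)]
scanner [([229.1, 324.4], 0.89), ([177.0, 621.7], 0.85), ([83.5, 482.4], 0.81)]
```

View pics/w1.png

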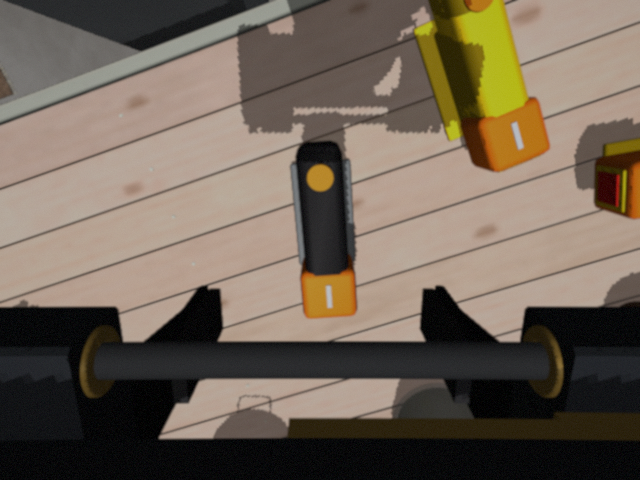

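Wrist view: the scanner's button is at (178,320), the head at (293,329), with yellow ones at upper right. The gripper is nearly aligned with it.

```bash
python3 - <<'E'
from h import *
o=robot.get_obs(); d=vision.camera("wrist"); T=T_of(d,o)
f=d["frame"]; hsv=cv2.cvtColor(f,cv2.COLOR_RGB2HSV)
box=np.zeros(f.shape[:2],bool); box[130:325,285:370]=1
org=(hsv[...,1]>150)&(hsv[...,2]>120)&(hsv[...,0]<22)&box
head=org.copy(); head[:240]=0; but=org.copy(); but[240:]=0
def W(m,z): 
    rr,cc=np.nonzero(m); return np.array([at_z(d,(r,c),z,T)[:2] for r,c in zip(rr,cc)])
h=W(head,.075); b=W(but,.077)
(c,s,a)=cv2.minAreaRect(h.astype(np.float32)*1000); print("head",c,s,a, cv2.boxPoints((c,s,a)).round(1).tolist())
print("head mean",h.mean(0),"button",b.mean(0), "yaw hb",np.arctan2(*(h.mean(0)-b.mean(0))[::-1]), np.linalg.norm(h.mean(0)-b.mean(0)))
# per-row midpoints of the dark grip
mid=[]
for r in range(205,262):
    k=np.nonzero((hsv[r,295:360,2]<45))[0]
    if len(k)>10:
        A=at_z(d,(r,295+k[0]),.075,T);B=at_z(d,(r,295+k[-1]),.075,T); mid.append([*(A+B)[:2]/2,np.linalg.norm(A-B)])
mid=np.array(mid); p=np.polyfit(mid[:,0],mid[:,1],1); print("grip yaw",np.arctan(p[0]),"w",np.median(mid[:,2]))
u=np.array([np.cos(np.arctan(p[0])),np.sin(np.arctan(p[0]))]); 
print("along head",np.sort(h@u)[[5,-5]],"mid row",mid[len(mid)//2])
np.save("pre_head.npy",h.mean(0))
E
```

```text
head (501.0201416015625, 178.14828491210938) (44.102638244628906, 40.764122009277344) 74.50216674804688 [[475.5, 162.3000030517578], [514.7999877929688, 151.5], [526.5999755859375, 194.0], [487.29998779296875, 204.8000030517578]]
head mean [0.50124433 0.17817612] button [0.40703286 0.20257048] yaw hb -0.25336741942766516 0.09731846781702476
grip yaw -0.254490606122988 w 0.03377475226021165
along head [0.41995659 0.46030347] mid row [0.44696279 0.19281659 0.03405016]
```

```bash
python3 -c "
from h import *
print(rows([.4481,.1921,.039],1.3174))"
```

```text
(array([-0.0258,  0.0078,  0.6383]), 'turn', np.float64(-0.011), 'cur yaw y', np.float64(1.248))
```

```bash
python3 -m handwheel '[[-0.026,0.008,0.1,-0.011],[-0.026,0.008,0.22,-0.011],[-0.026,0.008,0.34,-0.011],[-0.026,0.008,0.44,-0.011],[-0.026,0.008,0.52,-0.011],[-0.026,0.008,0.58,-0.011],[-0.026,0.008,0.62,-0.011],[-0.026,0.008,0.638,-0.011],[-0.026,0.008,0.638,-0.011],[-0.026,0.008,0.638,-0.011]]' 100 && python3 -m handwheel '[[0,0,0,0],[0,0,0,0],[0,0,0,0],[0,0,0,0],[0,0,0,0],[0,0,0,0],[0,0,0,0],[0,0,0,0],[0,0,0,0],[0,0,0,0],[0,0,0,0],[0,0,0,0]]' 0 35
```

```text
time: 4.05
position: [0.4492, 0.1917, 0.0394]
tool_rot: [0.127, 0.992, 0.0, 0.0]
ft_force: [0.9, -0.4, -0.2]
grip_width: 0.087
grip_force: 0.0
time: 5.05
position: [0.4491, 0.1909, 0.0391]
tool_rot: [0.127, 0.992, -0.0, -0.0]
ft_force: [-0.5, -1.5, 0.8]
grip_width: 0.0354
grip_force: 35.0
```

```bash
python3 -m handwheel '[[0,0,-0.04,0],[0,0,-0.1,0],[0,0,-0.2,0],[0,0,-0.3,0],[0,0,-0.36,0],[0,0,-0.36,0],[0,0,-0.36,0]]' && python3 - <<'E'
from h import *
from scipy.optimize import minimize
S=vision.camera("scene");m1=vision.outline_of("scene","walnut_jar")[0]["mask"]
Tp=vision.camera("top");m2=vision.outline_of("top","walnut_jar")[0]["mask"]
t=np.linspace(0,2*np.pi,60)
circ=np.vstack([np.c_[.061*np.cos(t),.061*np.sin(t),0*t+z] for z in(0,.175)])
def mask(d,c):
    q=proj(d,circ+[c[0],c[1],0],T_of(d))[:,::-1]
    im=np.zeros((480,640),np.uint8); cv2.fillConvexPoly(im,cv2.convexHull((q*16).astype(np.int32)),1,shift=4); return im>0
for ds in([(S,m1)],[(Tp,m2)],[(S,m1),(Tp,m2)]):
    f=lambda c:sum((mask(d,c)^m).sum()/m.sum() for d,m in ds)
    r=minimize(f,[.758,-.222],method="Nelder-Mead",options=dict(initial_simplex=[[.758,-.222],[.778,-.222],[.758,-.202]]))
    print(r.x,r.fun)
c=r.x
def lab(psi,c):
    a=np.r_[np.linspace(-26,26,9),np.linspace(26,-26,9)]/61; z=np.r_[np.full(9,.126),np.full(9,.084)]
    return np.c_[c[0]-.061*np.cos(psi+a),c[1]-.061*np.sin(psi+a),z]
big=cv2.resize(S["frame"][220:295,430:505,::-1],(600,600),interpolation=cv2.INTER_CUBIC)
im=[big[:, :400].copy(),big[:,:400].copy()]
for psi,col in((-.3,(0,0,255)),(0,(0,255,0))):
    q=proj(S,lab(psi,c),T_of(S)); q=(np.c_[q[:,1]-430,q[:,0]-220]+.5)*8
    cv2.polylines(im[1],[q.astype(np.int32)],True,col,1)
q=proj(S,circ+[c[0],c[1],0],T_of(S));q=(np.c_[q[:,1]-430,q[:,0]-220]+.5)*8
for k in(q[:60],q[60:]): cv2.polylines(im[1],[k.astype(np.int32)],True,(255,255,0),1)
cv2.imwrite("pics/lab.png",np.hstack(im))
E
```

```text
time: 5.63
position: [0.4494, 0.1911, 0.1476]
tool_rot: [0.127, 0.992, 0.0, 0.001]
ft_force: [0.1, 0.6, -2.2]
grip_width: 0.0357
grip_force: 35.0
[ 0.75264037 -0.21501022] 0.08237643534697953
[ 0.75493909 -0.21801044] 0.13241806908768822
[ 0.75226912 -0.21593789] 0.2178786735751112
```

View pics/lab.png

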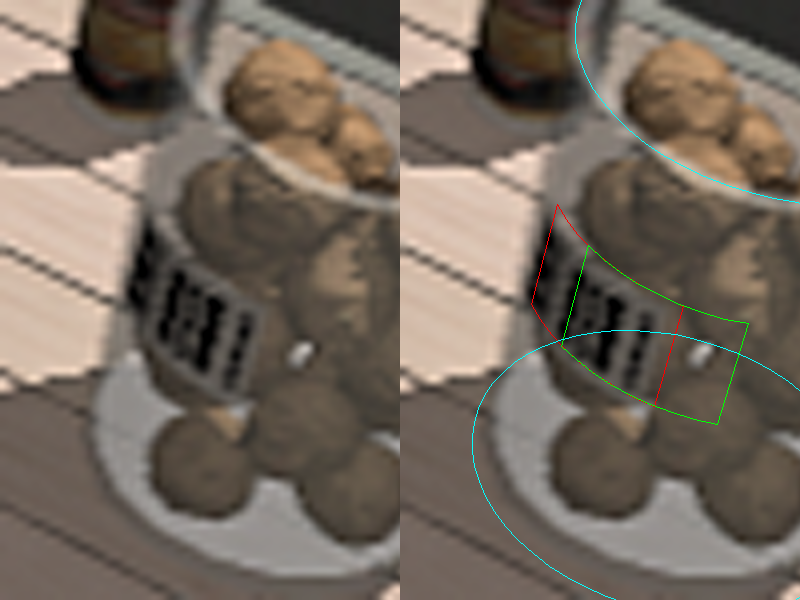

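The label spans crop x 130–258. Its right edge is about 22 crop px (2.7 px) left of the -0.3 rad model, so the yaw is more negative. I solve for it now.

```bash
python3 - <<'E'
from h import *
from scipy.optimize import least_squares
S=vision.camera("scene");T=T_of(S)
px=lambda x,y:np.array([y/8-.5+220,x/8-.5+430])
obs=np.array([px(258,315),px(235,403),px(150,207),px(130,303)])
def pts(c,psi):
    a=.426; return np.array([[c[0]-.061*np.cos(psi+s*a),c[1]-.061*np.sin(psi+s*a),z] for s in(1,-1) for z in(.126,.084)])
for c in([.752,-.216],[.755,-.2185],[.758,-.221]):
    r=least_squares(lambda p:(proj(S,pts(c,p[0]),T)-obs).ravel(),[-.3]); print(c,r.x,r.fun.round(1))
r=least_squares(lambda p:np.r_[(proj(S,pts(p[:2],p[2]),T)-obs).ravel(),(p[:2]-[.755,-.2185])/.002],[.755,-.2185,-.3]);print(r.x,r.fun.round(1))
c=r.x[:2];ps=r.x[2];print("code",c-.061*np.array([np.cos(ps),np.sin(ps)]))
Tp=vision.camera("top");print("pink",at_z(Tp,(190,362),.07,T_of(Tp)),"plates",at_z(Tp,(150,505),.02,T_of(Tp)))
o=robot.get_obs();print(o["position"],o["q"].round(2))
E
```

```text
[0.752, -0.216] [-0.36380715] [-1.7  1.6 -0.2  0.9 -1.4  0.4 -0.9 -0.3]
[0.755, -0.2185] [-0.401176] [-2.4  2.3 -0.8  1.5 -2.3  1.7 -1.7  0.9]
[0.758, -0.221] [-0.43583785] [-3.   3.  -1.5  2.2 -3.1  3.  -2.6  2.2]
[ 0.75052097 -0.21752877 -0.38868278] [-1.3  1.3  0.2  0.5 -1.2  0.5 -0.7 -0.2 -2.2  0.5]
code [ 0.69407102 -0.19441162]
pink [0.71031894 0.00335814 0.07      ] plates [ 0.84366103 -0.42386468  0.02      ]
[0.4483337  0.19081435 0.14580503] [ 0.17  0.48  1.85 -0.    0.81 -1.14]
```

```bash
python3 -c "
from h import *
print(rows([.538,-.1365,.093],1.2108))"
```

```text
(array([-0.5657, -0.9797,  0.1757]), 'turn', np.float64(0.0166), 'cur yaw y', np.float64(1.315))
```

```bash
python3 -m handwheel '[[-0.04,-0.08,0,0],[-0.1,-0.18,0,0],[-0.16,-0.28,0,0.005],[-0.22,-0.38,0,0.01],[-0.28,-0.48,0,0.0166],[-0.34,-0.58,0,0.0166],[-0.4,-0.68,0.03,0.0166],[-0.46,-0.78,0.08,0.0166],[-0.5,-0.87,0.13,0.0166],[-0.54,-0.94,0.16,0.0166],[-0.56,-0.97,0.176,0.0166],[-0.566,-0.98,0.176,0.0166],[-0.566,-0.98,0.176,0.0166],[-0.566,-0.98,0.176,0.0166]]' && python3 - <<'E'
from h import *
o=robot.get_obs();print(o["position"],o["q"].round(2))
S=vision.camera("scene");Tp=vision.camera("top")
a=cv2.resize(S["frame"][190:310,340:500,::-1],(400,300),interpolation=cv2.INTER_CUBIC)
b=cv2.resize(Tp["frame"][130:250,340:500,::-1],(400,300),interpolation=cv2.INTER_CUBIC)
cv2.imwrite("pics/aim.png",np.hstack([a,b]))
E
```

```text
time: 7.1
position: [0.5385, -0.135, 0.0944]
tool_rot: [0.179, 0.984, 0.0, -0.001]
ft_force: [0.3, 0.4, -2.5]
grip_width: 0.036
grip_force: 35.0
[ 0.53854978 -0.13496471  0.09441097] [-0.45  0.63  1.72  0.    0.79 -1.66]
```

View pics/aim.png

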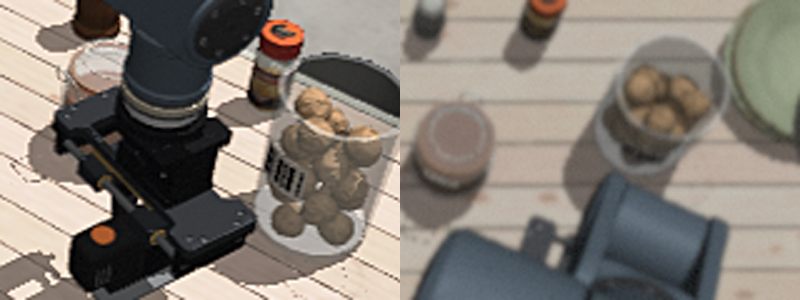

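The scanner is in front of the jar and clear of it. In the top view the label shows as a dark patch near crop (640,155), i.e. top (192,436). I check the aim against that.

```bash
python3 - <<'E'
from h import *
o=robot.get_obs();M=R.from_quat(o["tool_rot"]).as_matrix();u=-M[:,0]
n=o["position"]+np.array([0,0,.012])+u*(.078-.0013);print("nose",n,"yaw",np.arctan2(u[1],u[0]),"elev",u[2])
Tp=vision.camera("top");T=T_of(Tp)
for h in(.06,.09,.12): print(proj(Tp,n+u*h,T))
print("label",at_z(Tp,(192,436),.105,T))
S=vision.camera("scene");print(proj(S,np.array([n+u*h for h in(.07,.09,.11)]),T_of(S)))
f=Tp["frame"][180:208,418:455]; g=cv2.cvtColor(f,cv2.COLOR_RGB2GRAY)
print(g[2:26:2])
E
```

```text
nose [ 0.61056333 -0.16151716  0.10682388] yaw -0.35820811025534893 elev -0.0004753567276886421
[[201.4829222  431.61585983]]
[[191.49558816 434.99167378]]
[[181.57771221 438.34423625]]
label [ 0.69389923 -0.19616109  0.105     ]
[[259.9993546  445.56154518]
 [256.92236475 452.04524314]
 [253.88228119 458.45286566]]
[[113 127 123 120 107  85  66  57  65  69  72  64  69  64  63  62  64  69
   76  85  89  95  99  98 100  96  96  93  87  89  96 110 124 125 118  98
   81]
 [106 119 127 125 121 106  85  70  64  69  65  70  68  64  61  59  65  65
   69  74  77  77  81  89  92  91  97  98  99 105 111 119 117 119 116 121
  126]
 [ 97 110 122 122 121 118 111  93  81  70  66  62  68  70  68  65  61  66
   67  76  74  75  75  72  74  71  74  79  79  80  87  90  91  91  94 111
  121]
 [ 89  99 114 123 126 125 124 121 116 104  78  56  46  51  59  60  64  65
   68  73  76  73  67  69  67  64  67  69  69  69  68  69  74  88 104 110
  109]
 [ 98  92 104 119 123 126 127 126 123 111  87  56  43  44  41  52  60  54
   59  62  69  70  67  61  61  65  65  68  64  76  86 101 111 120 119 120
  128]
 [ 95  
[... 378 characters left out ...]
 104 106 112 113 109 110 111 109 112 113 114 107 103  99 121 155 173 174
  173]
 [ 99  98 100  93  95  87  80  76  82  89  93 102 105 106 114 115 119 120
  118 120 120 120 120 115 112 108 101  99  97  97 102 120 148 168 177 176
  177]
 [ 99  97  91  80  71  66  72  80  81  78  81  82  86  92  96  94  96  97
   96  92  96  97  98  97  96  96  96  98  98 105 127 156 170 176 176 179
  176]
 [ 89  80  68  61  62  73  79  84  82  80  83  80  81  81  91  94  93  95
   94  96  93  93  95 100  97  95  97  97  98 113 137 160 165 167 164 166
  165]
 [ 69  52  53  61  67  76  80  84  83  83  79  69  60  73  79  79  79  78
   84  86  92  92  93  96  95  97  95 103 120 142 154 157 158 160 158 159
  160]]
```

Aim agrees to about 3 mm. A tiny correction, then hold.

```bash
python3 -m handwheel '[[0,-0.008,0.005,0],[0,-0.008,0.005,0],[0,-0.008,0.005,0],[0,-0.008,0.005,0],[0,-0.008,0.005,0],[0,-0.008,0.005,0],[0,-0.008,0.005,0],[0,-0.008,0.005,0],[0,-0.008,0.005,0],[0,-0.008,0.005,0],[0,-0.008,0.005,0],[0,-0.008,0.005,0],[0,-0.008,0.005,0],[0,-0.008,0.005,0],[0,-0.008,0.005,0],[0,-0.008,0.005,0],[0,-0.008,0.005,0],[0,-0.008,0.005,0],[0,-0.008,0.005,0],[0,-0.008,0.005,0]]' && python3 -m handwheel '[[0,0,0,0],[0,0,0,0],[0,0,0,0],[0,0,0,0],[0,0,0,0],[0,0,0,0]]'; python3 - <<'E'
from h import *
print(rows([.5,0.03,.20],-1.74+np.pi/2))
E
```

```text
time: 8.97
position: [0.5383, -0.1386, 0.0928]
tool_rot: [0.179, 0.984, 0.0, 0.0]
ft_force: [-0.1, 0.6, -2.2]
grip_width: 0.0356
grip_force: 35.0
time: 9.47
position: [0.5383, -0.1386, 0.0928]
tool_rot: [0.179, 0.984, 0.0, -0.0]
ft_force: [0.3, 0.4, -1.3]
grip_width: 0.0356
grip_force: 35.0
(array([ 0.3174,  0.4811, -0.3572]), 'turn', np.float64(0.2196), 'cur yaw y', np.float64(1.211))
```

Hold done (≥2 s). Next I back off, rise and look at the dock with the wrist camera from the robot's side, held scanner beside it in view.

```bash
python3 - <<'E'
from h import *
print(rows([.345,-.25,.25],-1.735+np.pi/2))
E
```

```text
(array([ 0.4722, -0.5744, -0.5239]), 'turn', np.float64(0.2188), 'cur yaw y', np.float64(1.211))
```

```bash
python3 -m handwheel '[[0.06,0,-0.04,0],[0.14,0,-0.12,0],[0.22,0,-0.22,0],[0.28,-0.02,-0.32,0.015],[0.32,-0.08,-0.42,0.035],[0.36,-0.15,-0.52,0.054],[0.39,-0.22,-0.524,0.073],[0.41,-0.29,-0.524,0.092],[0.43,-0.36,-0.524,0.111],[0.45,-0.43,-0.524,0.13],[0.46,-0.5,-0.524,0.149],[0.472,-0.55,-0.524,0.168],[0.472,-0.574,-0.524,0.187],[0.472,-0.574,-0.524,0.205],[0.472,-0.574,-0.524,0.2188],[0.472,-0.574,-0.524,0.2188],[0.472,-0.574,-0.524,0.2188],[0.472,-0.574,-0.524,0.2188]]' && python3 - <<'E'
from h import *
o=robot.get_obs(); d=vision.camera("wrist"); cv2.imwrite("pics/w2.png",d["frame"][:,:,::-1])
print(o["position"],o["time"],o["q"].round(2))
E
```

```text
time: 10.97
position: [0.3451, -0.2497, 0.2501]
tool_rot: [0.762, 0.648, -0.0, 0.0]
ft_force: [-0.1, -0.4, -2.2]
grip_width: 0.0357
grip_force: 35.0
[ 0.34506395 -0.24971521  0.25008387] 10.9667 [-0.89  0.23  1.88 -0.    1.03 -0.73]
```

View pics/w2.png

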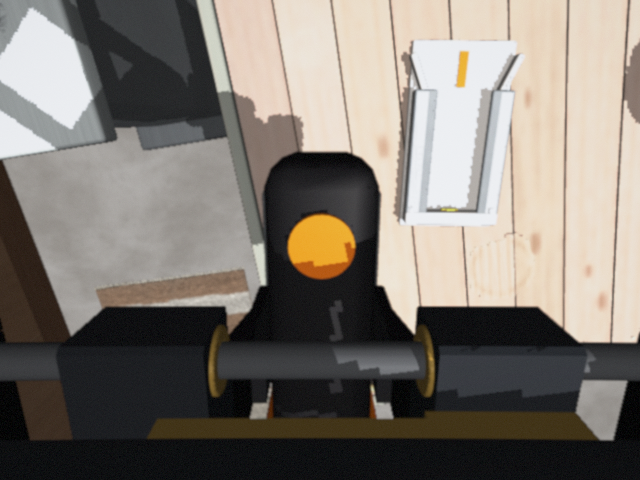

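The dock is in clear view: apron edge at row 40, lips between rows 90 and 212, stop near row 210, cols 400–520. I enlarge it to read the edges, and check the scanner's yaw in the hand.

```bash
python3 - <<'E'
from h import *
o=robot.get_obs(); d=vision.camera("wrist"); f=d["frame"]
c=cv2.transpose(f[32:232,390:530,::-1]); cv2.imwrite("pics/dock4.png",cv2.resize(c,(800,560),interpolation=cv2.INTER_CUBIC))
E
```

```text
(no output)
```

View pics/dock4.png

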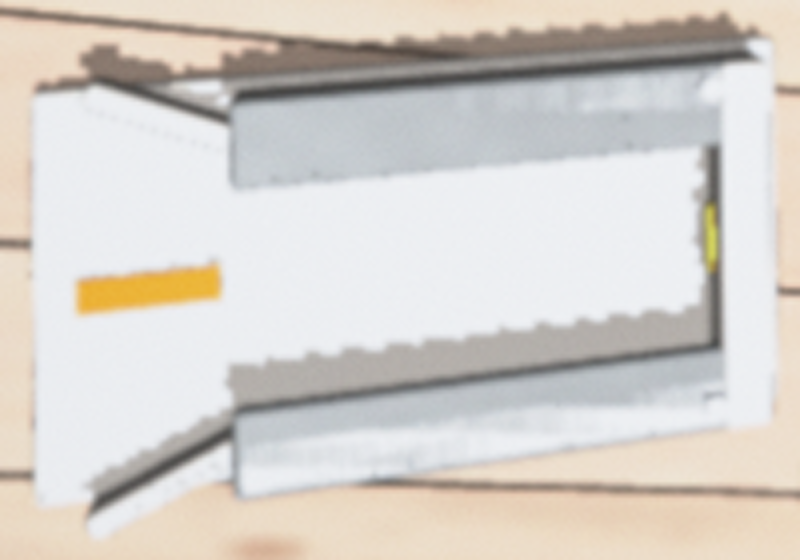

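```bash
python3 - <<'E'
from h import *
o=robot.get_obs(); d=vision.camera("wrist"); T=T_of(d,o)
P=lambda x,y,z:at_z(d,(32+x/4-.5,390+y/4-.5),z,T)[:2]
a,b=P(233,188,.022),P(718,148,.022); c,e=P(237,412,.022),P(720,352,.022)
m1,m2=P(78,297,.006),P(220,281,.006); k1,k2=P(35,90,.006),P(38,505,.006)
ya=lambda p:np.arctan2(p[1],p[0])
print("yaws lipL",ya(b-a),"lipR",ya(e-c),"mark",ya(m2-m1),"apron",ya(k2-k1)-0)
print("lens",np.linalg.norm(b-a),np.linalg.norm(e-c),"gap",np.linalg.norm(a-c),np.linalg.norm(b-e),"apronw",np.linalg.norm(k1-k2))
yaw=np.mean([ya(b-a),ya(e-c)]);u=np.array([np.cos(yaw),np.sin(yaw)]);n=np.array([-u[1],u[0]])
print("u",u,"n",n)
for q in(a,b,c,e,m1,m2,k1,k2): print("along,lat",(q@u).round(4),(q@n).round(4))
# held scanner yaw: button centre (tool frame) and dark grip
f=d["frame"];hsv=cv2.cvtColor(f,cv2.COLOR_RGB2HSV)
bt=(hsv[...,1]>150)&(hsv[...,2]>100)&(hsv[...,0]<22);bt[:,:280]=0;bt[:,365:]=0;bt[:200]=0;bt[285:]=0
rr,cc=np.nonzero(bt);z=o["position"][2]-.039+.076
w=np.append(at_z(d,(rr.mean(),cc.mean()),z,T),1);M=R.from_quat(o["tool_rot"]).as_matrix()
print("button in tool",M.T@(w[:3]-o["position"]),"toolx yaw(-)",ya(-M[:2,0]))
l=[];
for r in range(190,275,3):
    k=np.nonzero(hsv[r,230:410,2]<70)[0]+230; 
    A=at_z(d,(r,k[0]),z-.02,T);B=at_z(d,(r,k[-1]),z-.02,T);l.append((M.T@((A+B)/2-o["position"]))[:2])
l=np.array(l);print("grip line in tool slope",np.polyfit(l[:,0],l[:,1],1), np.median(l[:,1]))
E
```

```text
yaws lipL -1.7358365440028038 lipR -1.7386399356997333 mark -1.7481892227529046 apron -0.1760045217101631
lens 0.10890119072059612 0.10835126616591072 gap 0.0490574107722526 0.048745936734781545 apronw 0.09134744718310985
u [-0.16567449 -0.98618049] n [ 0.98618049 -0.16567449]
along,lat 0.084 0.4821
along,lat 0.1929 0.4822
along,lat 0.0849 0.5311
along,lat 0.1933 0.531
along,lat 0.0509 0.5075
along,lat 0.0803 0.5072
along,lat 0.0422 0.4609
along,lat 0.0431 0.5523
button in tool [ 0.04469537 -0.00060679 -0.03700373] toolx yaw(-) -1.7331850882911046
grip line in tool slope [-0.04575854  0.00089086] -0.0007951308666506497
```

Dock: origin about (.4757,-.2261), yaw -1.737. The lip gap (49 mm) and length (109 mm) check against the given sizes. The scanner is centred in the grip to within 1 mm. Next the entry start pose.

```bash
python3 - <<'E'
from h import *
print(rows([.5054,-.0534,.0475],-1.737+np.pi/2))
E
```

```text
(array([0.7323, 0.4212, 0.6752]), 'turn', np.float64(0.0006), 'cur yaw y', np.float64(-0.163))
```

```bash
python3 -m handwheel '[[0.08,0.05,0,0],[0.18,0.1,0,0],[0.28,0.16,0,0],[0.38,0.22,0,0],[0.48,0.28,0,0],[0.58,0.33,0,0],[0.67,0.38,0.08,0],[0.73,0.421,0.18,0],[0.732,0.421,0.3,0],[0.732,0.421,0.42,0],[0.732,0.421,0.54,0],[0.732,0.421,0.62,0],[0.732,0.421,0.66,0],[0.732,0.421,0.675,0],[0.732,0.421,0.675,0],[0.732,0.421,0.675,0]]' && python3 - <<'E'
from h import *
o=robot.get_obs();u=np.array([-.16567,-.98618]);n=np.array([.98618,-.16567])
p=o["position"];print("along",p[:2]@u,"lat",p[:2]@n,p,rows([*(u*.1442+n*.5073),.0465],-1.737+np.pi/2))
E
```

```text
time: 12.45
position: [0.5062, -0.054, 0.0479]
tool_rot: [0.763, 0.647, 0.0, 0.0]
ft_force: [-0.0, -0.6, -1.8]
grip_width: 0.0358
grip_force: 35.0
along -0.030616445933536313 lat 0.5081846064534444 [ 0.50623497 -0.05399775  0.04794274] (array([-0.5827, -0.0046,  0.0049]), 'turn', np.float64(0.0004), 'cur yaw y', np.float64(-0.164))
```

```bash
python3 -m handwheel '[[-0.04,-0.003,0.003,0],[-0.08,-0.003,0.003,0],[-0.12,-0.003,0.003,0],[-0.16,-0.003,0.003,0],[-0.2,-0.003,0.003,0],[-0.22,-0.003,0.003,0],[-0.24,-0.003,0.003,0],[-0.26,-0.003,0.003,0],[-0.28,-0.003,0.003,0],[-0.3,-0.003,0.003,0],[-0.3,-0.003,0.003,0]]' && python3 - <<'E'
from h import *
u=np.array([-.16567,-.98618]);n=np.array([.98618,-.16567]);P=[];F=[]
for i in range(6):
    o=robot.get_obs();P.append(o["position"]);F.append(o["ft_force"]);vision.camera("top") if i else vision.camera("scene")
p=np.mean(P,0);F=np.mean(F,0);print(p,"al",p[:2]@u-.1442,"lat",p[:2]@n,"F al,lat,z",F[:2]@u,F[:2]@n,F[2])
S=vision.camera("scene");Tp=vision.camera("top")
a=cv2.resize(S["frame"][270:390,340:480,::-1],(467,400),interpolation=cv2.INTER_CUBIC)
b=cv2.resize(Tp["frame"][225:305,395:475,::-1],(320,320),interpolation=cv2.INTER_CUBIC);b=np.vstack([b,np.zeros((80,320,3),np.uint8)])
cv2.imwrite("pics/ent.png",np.hstack([a,b]))
E
```

```text
time: 13.37
position: [0.4902, -0.1436, 0.0466]
tool_rot: [0.763, 0.647, 0.0, 0.0]
ft_force: [0.1, -0.2, -1.5]
grip_width: 0.0359
grip_force: 35.0
[ 0.48995716 -0.14257719  0.04661083] al -0.08476442670614909 lat 0.5068067161559007 F al,lat,z -0.23720256025318492 0.02176126230745951 -2.0497804159489648
```

View pics/ent.png

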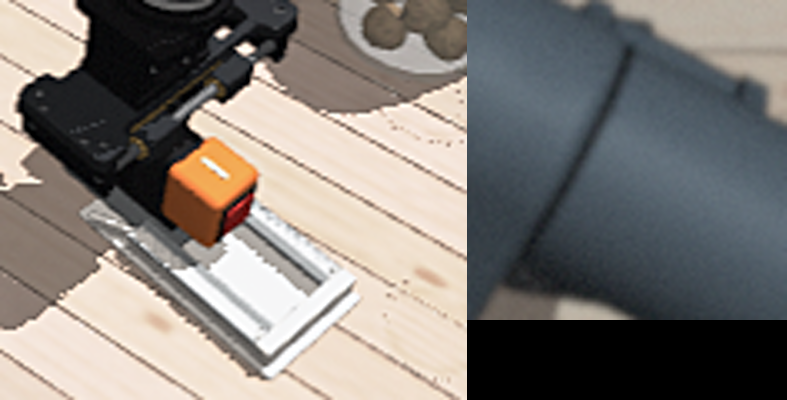

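The scanner is centred on the dock, its foot already entering under the lips with no contact force. I slide on.

```bash
python3 -m handwheel '[[-0.02,0,0,0],[-0.04,0,0,0],[-0.06,0,0,0],[-0.08,0,0,0],[-0.1,0,0,0],[-0.12,0,0,0],[-0.14,0,0,0],[-0.16,0,0,0],[-0.18,0,0,0],[-0.2,0,0,0],[-0.22,0,0,0],[-0.235,0,0,0],[-0.245,0,0,0],[-0.255,0,0,0],[-0.255,0,0,0]]' && python3 - <<'E'
from h import *
u=np.array([-.16567,-.98618]);n=np.array([.98618,-.16567]);P=[];F=[]
for i in range(5):
    o=robot.get_obs();P.append(o["position"]);F.append(o["ft_force"]);vision.camera("top")
p=np.mean(P,0);F=np.mean(F,0);print(p,"al",p[:2]@u-.1442,"lat",p[:2]@n,"F al,lat,z",F[:2]@u,F[:2]@n,F[2])
E
```

```text
time: 15.02
position: [0.4775, -0.2186, 0.0467]
tool_rot: [0.763, 0.647, 0.0, 0.0]
ft_force: [-0.1, -0.6, -2.3]
grip_width: 0.0359
grip_force: 35.0
[ 0.47744681 -0.21799855  0.04664448] al -0.00831280231893794 lat 0.5069643200206083 F al,lat,z 0.2790035180768559 0.07941164174069687 -1.958794363759166
```

Now slow pushes towards the stop, one at a time, watching the force.

```bash
python3 -m handwheel '[[-0.006,0,0,0],[-0.012,0,0.001,0],[-0.018,0,0.002,0],[-0.024,0,0.003,0],[-0.024,0,0.003,0],[-0.024,0,0.003,0]]'
```

```text
time: 15.77
position: [0.4763, -0.225, 0.0457]
tool_rot: [0.763, 0.647, 0.0, -0.0]
ft_force: [0.7, 0.5, -2.1]
grip_width: 0.0358
grip_force: 35.0
```

```bash
python3 -m handwheel '[[-0.003,0,0,0],[-0.006,0,0,0],[-0.009,0,0,0],[-0.009,0,0,0]]'
```

```text
time: 16.1
position: [0.4763, -0.2255, 0.0459]
tool_rot: [0.763, 0.646, 0.001, -0.001]
ft_force: [5.5, 8.4, 0.8]
grip_width: 0.0361
grip_force: 35.0
```

```bash
python3 -m handwheel '[[-0.003,0,0,0],[-0.006,0,0,0],[-0.006,0,0,0]]'
```

```text
time: 16.35
position: [0.4762, -0.2257, 0.046]
tool_rot: [0.764, 0.645, 0.002, -0.002]
ft_force: [5.9, 12.6, 2.5]
grip_width: 0.0357
grip_force: 35.0
```

Firmly at the stop. I relax the push, lower onto the floor and open.

```bash
python3 -m handwheel '[[0.006,0,0.002,0],[0.01,0,0.004,0],[0.01,0,0.005,0],[0.01,0,0.005,0]]' && python3 -m handwheel '[[0,0,0,0],[0,0,0,0],[0,0,0,0],[0,0,0,0],[0,0,0,0],[0,0,0,0],[0,0,0,0],[0,0,0,0]]' 100 && python3 -m handwheel '[[0,0,-0.05,0],[0,0,-0.12,0],[0,0,-0.25,0],[0,0,-0.38,0],[0,0,-0.5,0],[0,0,-0.62,0],[0.1,-0.1,-0.62,0],[0.2,-0.2,-0.62,0],[0.2,-0.3,-0.62,0],[0.2,-0.4,-0.62,0],[0.2,-0.45,-0.62,0],[0.2,-0.45,-0.62,0]]' && python3 - <<'E'
from h import *
o=robot.get_obs();w=vision.camera("wrist");S=vision.camera("scene");T=T_of(S)
print(o["position"])
D=np.array([.4757,-.2261,.006]);u=np.array([-.16567,-.98618,0])
for d,t in((S,T),(w,T_of(w,o))): print("expect head top mid, nose, button px",proj(d,np.array([D+u*.0545+[0,0,.075],D+u*.078+[0,0,.051],D-u*.043+[0,0,.076]]),t).round(1).tolist())
a=cv2.resize(S["frame"][270:390,340:480,::-1],(350,300),interpolation=cv2.INTER_CUBIC)
b=cv2.resize(w["frame"][:,:,::-1],(400,300))
cv2.imwrite("pics/end.png",np.hstack([a,b]))
for c in("scene",): print([(n,np.round(vision.look_for(c,n)[0]["point"])) for n in("walnut_jar","cream_jar","pink_jar")])
E
```

```text
time: 16.68
position: [0.4761, -0.2251, 0.0452]
tool_rot: [0.763, 0.647, 0.001, -0.001]
ft_force: [0.7, 6.3, 6.0]
grip_width: 0.036
grip_force: 35.0
time: 17.35
position: [0.476, -0.2267, 0.0442]
tool_rot: [0.763, 0.647, -0.0, -0.0]
ft_force: [0.6, -0.0, -0.8]
grip_width: 0.0814
grip_force: 0.0
time: 18.35
position: [0.3489, -0.1429, 0.2299]
tool_rot: [0.763, 0.647, -0.001, -0.002]
ft_force: [1.0, 0.0, 0.4]
grip_width: 0.0871
grip_force: 0.0
[ 0.34890246 -0.14293344  0.22994646]
expect head top mid, nose, button px [[345.7, 435.6], [359.7, 442.7], [317.2, 399.8]]
expect head top mid, nose, button px [[360.5, 485.8], [367.9, 472.9], [251.8, 501.0]]
[('walnut_jar', array([254., 470.])), ('cream_jar', array([207., 314.])), ('pink_jar', array([222., 392.]))]
```

View pics/end.png

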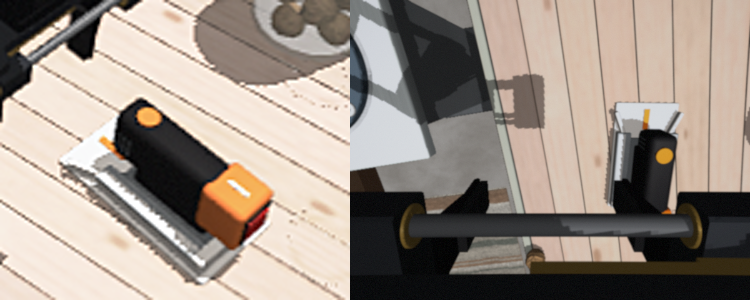

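The scanner sits flat in the dock with nose at the stop. In the scene view its button (317,399) and head mark (345,435) match the predicted home pose within 1 px. Handing in.

```bash
python3 -c "
from rig import job
print(job.hand_in())"
```

```text
the job is handed in; nothing more can be done
None
```

The scanner was aimed at the walnut jar's label and held steady for over 2 s, then docked against the stop and released; the job was handed in at about 18 s, with no pass/fail verdict reported back and the jars' final positions not measured closely.

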